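# Refit the scale's loading plate and centre the syrup jar on it

### The arm

A 6-joint arm with a two-finger parallel gripper is mounted at the origin on a cart in front of the work surface, level with it; the furniture and walls round the work are solid. World frame = base frame: x ahead of the robot, y to its left, z up, the work surface at z = 0. Lengths are in m, angles in rad, forces in N, time in s.
With the tool pointing down it reaches from about 0.3 to 0.775 m from the base axis. Payload 14.6 kg.
Tool frame: the origin (TCP) lies at the very end of the fingers, on their centre line; the grasp point (between the pads) lies 19 mm behind it; z points along the fingers, y is the line along which they close (so a half turn about z gives the same grasp; the last joint's range is limited). The gripper opens to 94 mm and grips with 3 to 60 N. Pads are 16 mm wide; open, the fingers measure 119 mm over their backs; the gripper's body (75 mm by 177 mm) begins 78 mm behind the grasp point.
Start: joints at [1.084, 0.3, 1.521, -0, 1.321, -0.067], TCP at [0.224, 0.502, 0.205] pointing down, gripper open.
Joint ranges: [-3.03, 3.03], [-0.79, 2.21], [0.23, 2.52], [-1.04, 4.18], [0, 3.07], [-2.55, 2.55]. Speed limits (rad/s): [2.22, 2.22, 2.57, 3.14, 3.14, 3.14].

### API

Orientations are given as [roll, pitch, yaw] about the fixed x, y, z axes, in that order (R = Rz(yaw) Ry(pitch) Rx(roll)).
In Python, from station import ctrl gives the robot as it stands.
- The arm moves only by the tool move_arm, never from a script. Its argument "increments" is a list of rows, each a list of 7 numbers: the opening, from 0 (shut) to 1 (fully open), then the shift along the tool's x, y, z in units of 50 mm (1.0 is 50 mm), then the turn, a rotation vector about the tool's x, y, z in rad. In form: [[claw, tx, ty, tz, rx, ry, rz], ...]. A call has 1 to 20 rows; each row shifts and turns the commanded pose from where the row before left it, along the tool's axes as they then stand; what a row does not reach is not made up. A row lasts 1/10 s, in which the tool goes at most 50 mm and 8.59 degrees, less where a joint would pass 70% of its speed; a pose out of reach is approached as far as the arm can. A call is refused whole if a number of a shift passes 1 or a number of a turn 0.15, either way. A call with a gripper value outside its range is refused whole. The fingers move at their own pace and stop on an object; "force" is the grip in N (left out, the last holds). Time passes only in rows, so rows that do not move let the fingers close. It gives the time, the measured TCP pose, the force, the opening and the grip force at its end, in the units of the state.
- ctrl.get_obs(): the state, without advancing time (a new reading comes with each control period).
- ctrl.camera(name): name is "side" or "top" or "wrist"; returns a dict with "color" (400x640x3 uint8, blue, green, red), "K" (3x3 intrinsics, pixels), "pose" (4x4, takes a point from camera to world coordinates); the wrist camera has in their place "tool_from_camera" (4x4, takes a point from camera to tool coordinates, whose origin is the TCP and whose axes are the flange's). Camera axes: x right, y down, z forward; pixel columns grow to the right and rows downward; lengths in m; the calibration is good to about 2 mm. The wrist camera is an equidistant fisheye: a pixel r from the principal point sees the ray r / f radians off the axis. A picture is of the moment at which its call begins: read the wrist's pose just before it. There is no depth.
- ctrl.hand_in(): hands the job in; it is judged then, once.
Trained networks look in a picture, given as the dict that the camera call returned (one of the last four; its "shot" number tells which), for a name from the list of things; names that differ only in an ending like _2 or _b are one class to them, and where a whole thing is asked for, a point or a joint stands for the part that bears it (a point fixed in the world has none). Each returns a list of dicts, best first, with "conf" (0 to 1); they miss things now and then, are a little off and sometimes report something else, mostly with a low value. They report only what shows in the picture. A call takes as long as a camera call.
- ctrl.cut_out(name, picture): "mask" (400x640 bool, what is visible of it) and "centre" ([row, column] in pixels, amid what is visible of it).
The state is a dict: "time_s": time; "qpos": joint angles; "joint_vel": joint speeds; "tau": joint torques, N m; "ee_pos": TCP position; "eef_rot": TCP orientation; "force": force on the tool from outside, world axes, zero at the start; "moment": the same for the moment, N m; "grip_width": finger opening in m; "grip_force": force on a finger pad.
Only numpy, scipy, OpenCV 4.12 (cv2) and the standard library are available. Lean on these libraries where they do the work, as an engineer would, in place of code of your own. Each camera call takes 0.05 s, during which the arm holds its last target. There are 200 camera calls.

### The job

Put the loose loading plate back in the grey bench scale with the open well: it is longer than the mouth between the two end lips, so tip one end in under a lip, lower the other and slide it to the middle, lying flat on the ledges with both ends tucked under, and let go. Then gently stand the amber glass jar upright and centred on the raised platform of the plate, no part of the jar overhanging its edges, and let go. Keep the jar upright throughout and leave the other things standing where they are.

Things in the scene. Friction and masses are not known exactly. Their poses are not given: they have to be found in the camera images.
- scale: Low grey bench scale fixed to the table, 212 (its x) x 132 (y) x 41 mm high, display on its -x end, turned up to 20 degrees. Origin: centre of its underside, on the table; z up. Open well inside: 198 mm long (end walls at x = +-99 mm), 120 mm wide (side walls 6 mm thick, up to z = 35 mm), floor at z = 12 mm.
- scale_seat (a point): The middle of the scale at ledge height, 20 mm above its underside; axes as the scale. Ledges (tops here) fill both ends of the well, 64 to 99 mm from the middle along x. Above each a steel lip 5 mm thick overhangs the well by 20 mm, its underside 16 mm above the ledge: the mouth between the lips is 158 mm (x = -79 to +79 mm), open to the sky.
- plate_mid (a point): Loose loading plate, 0.2 to 0.45 kg, flat on the table at first, yaw within 70 degrees: aluminium flange 170 (its x) x 110 (y) x 5 mm, with a blue platform 70 (x) x 76 (y) mm in its middle, 30 mm above the flange (35 mm in all). Both ends are alike. Point: its centre, 17.5 mm above its underside; z: its upward normal. Fully home and centred, each end is 6 mm under its lip.
- plate_top (a point): Centre of the black flat top of the platform of the plate, 35 mm above the underside of the plate; axes as the plate. The amber jar is to stand here. The plate can be gripped by the upright sides of the platform, 70 mm apart along its x.
- syrup_mid (a point): Amber glass jar with white lid and blank paper label, the one to be placed: round, 58 mm in diameter up to about 70 mm, then narrowing to the 52 mm lid (89 to 105 mm), 0.22 to 0.45 kg, rigid and closed, standing on the table at first. Point: its centre, 52.5 mm above its underside; z: its axis, upward.
- oil_mid (a point): Bystander: pale cream squeeze bottle, 59 mm diameter, 200 mm high,, standing. Point: on its axis, 100 mm above its underside. Leave it.
- jar: Bystander: clear jar with green lid, 64 x 68 x 84 mm, standing; origin at the centre of its underside. Leave it.
- cup: Bystander: steel cup, 76 mm diameter at the rim, 102 mm high, standing; origin at the centre of its underside. Leave it.
- tub: Bystander: lidded white tub 96 x 137 x 53 mm; origin at the centre of its underside. Leave it.
- timer: Bystander: round bake timer with red dial, 62 mm diameter, 34 mm high; origin at the centre of its underside. Leave it.

How it is judged:
By the outcome, as a careful person would: the job done as asked, in the order asked, and still so for the second after the job is handed in, with the robot touching nothing.
It also fails if it takes over 64 s, if anything falls off the work surface, if the arm or the gripper's body presses on something with over 40 N, if the wrist force passes 120 N, or if a joint passes its speed limit or range.

## Working session

There is one attempt and no reset: what is moved stays moved. The work goes in short steps, Python scripts to look and compute and a tool call to move; the robot and the scene stay as the last step left them, time stands still between calls to the robot, and variables do not carry over. Pictures are saved under pics/ and viewed, at most 10 in all, crops included, and the job is handed in when it is done.

Besides the shell and the picture viewer there is one more tool, called after ">>>" as name(argument=value, ...) on one line, values as JSON. move_arm: Moves the arm, as the interface text tells. Its arguments: {"type":"object","properties":{"increments":{"type":"array","items":{"type":"array","items":{"type":"number"}}},"force":{"type":"number"}},"required":["increments"]}

```bash
ls; mkdir -p pics; cat > h.py <<'E'
import numpy as np, cv2
from station import ctrl
from scipy.spatial.transform import Rotation as R
def ray(c,px):  # px (N,2) col,row -> origin, dirs (pinhole)
    px=np.atleast_2d(px).astype(float)
    d=np.c_[px,np.ones(len(px))]@np.linalg.inv(c["K"]).T
    return c["pose"][:3,3], d@c["pose"][:3,:3].T
def onz(c,px,z):
    o,d=ray(c,px); return o+d*((z-o[2])/d[:,2:])
def proj(c,P):
    P=np.atleast_2d(P); T=np.linalg.inv(c["pose"]); q=(P@T[:3,:3].T+T[:3,3])@c["K"].T
    return q[:,:2]/q[:,2:]
E
python3 - <<'E'
from h import *
o=ctrl.get_obs(); print({k:np.round(v,3) for k,v in o.items()})
for n in("top","side"):
    c=ctrl.camera(n); cv2.imwrite(f"pics/{n}0.png",c["color"]); print(n,c["K"],c["pose"].round(3))
    for t in("scale","plate_mid","syrup_mid","oil_mid","jar","cup","tub","timer"):
        for r in ctrl.cut_out(t,c)[:2]:
            m=r["mask"]; p=r["centre"]; print(t,round(r["conf"],2),np.round(p),m.sum(),onz(c,[p[1],p[0]],0.02).round(3))
            if n=="top" : np.save(f"m_{t}.npy",m) if r is not None and r["conf"]>.5 else 0
E
```

```text
pics
{'time_s': np.float64(0.0), 'qpos': array([ 1.084,  0.3  ,  1.522,  0.   ,  1.321, -0.067]), 'joint_vel': array([-0.   ,  0.001, -0.001, -0.002, -0.002, -0.002]), 'tau': array([-4.0000e-03, -5.3180e+01, -3.5273e+01,  7.1000e-02,  2.4000e-02,
       -0.0000e+00]), 'ee_pos': array([0.224, 0.502, 0.205]), 'eef_rot': array([-3.14 , -0.   ,  2.722]), 'force': array([-0.588, -1.195,  0.211]), 'moment': array([0.005, 0.026, 0.02 ]), 'grip_force': np.float64(0.0), 'grip_width': np.float64(0.094)}
top [[414.07492803   0.         325.57119985]
 [  0.         414.07492803 204.73922983]
 [  0.           0.           1.        ]] [[-1.000e-03 -9.840e-01  1.750e-01  3.560e-01]
 [-1.000e+00  2.000e-03  4.000e-03 -4.400e-02]
 [-5.000e-03 -1.750e-01 -9.840e-01  1.318e+00]
 [ 0.000e+00  0.000e+00  0.000e+00  1.000e+00]]
scale 0.83 [234. 242.] 2973 [[0.494 0.224 0.02 ]]
plate_mid 0.77 [239. 387.] 1809 [[ 0.479 -0.23   0.02 ]]
syrup_mid 0.85 [175. 353.] 383 [[ 0.685 -0.127  0.02 ]]
oil_mid 0.8 [203. 318.] 444 [[ 0.593 -0.013  0.02 ]]
jar 0.85 [173. 271.] 443 [[0.691 0.139 0.02 ]]
cup 0.88 [187. 450
[... 249 characters left out ...]
.        ]] [[ 0.591 -0.644  0.486 -0.273]
 [-0.807 -0.479  0.346 -0.673]
 [ 0.01  -0.596 -0.803  1.489]
 [ 0.     0.     0.     1.   ]]
scale 0.7 [188. 243.] 1827 [[0.481 0.212 0.02 ]]
plate_mid 0.83 [254. 333.] 1256 [[ 0.451 -0.228  0.02 ]]
plate_mid 0.56 [240. 267.] 242 [[ 0.359 -0.007  0.02 ]]
syrup_mid 0.56 [192. 347.] 362 [[ 0.704 -0.114  0.02 ]]
oil_mid 0.66 [193. 307.] 551 [[0.609 0.006 0.02 ]]
oil_mid 0.5 [185. 243.] 1935 [[0.494 0.221 0.02 ]]
jar 0.89 [163. 291.] 372 [[0.689 0.144 0.02 ]]
jar 0.34 [187. 244.] 1896 [[0.487 0.21  0.02 ]]
cup 0.95 [239. 409.] 557 [[ 0.66  -0.407  0.02 ]]
tub 0.72 [138. 272.] 797 [[0.748 0.291 0.02 ]]
timer 0.76 [239. 267.] 248 [[ 0.364 -0.006  0.02 ]]
```

```bash
python3 - <<'E'
from h import *
a=cv2.imread("pics/top0.png")[125:305,190:480]; cv2.imwrite("pics/top0c.png",cv2.resize(a,None,fx=2.75,fy=2.75,interpolation=cv2.INTER_CUBIC))
E
```

```text
(no output)
```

View pics/top0c.png

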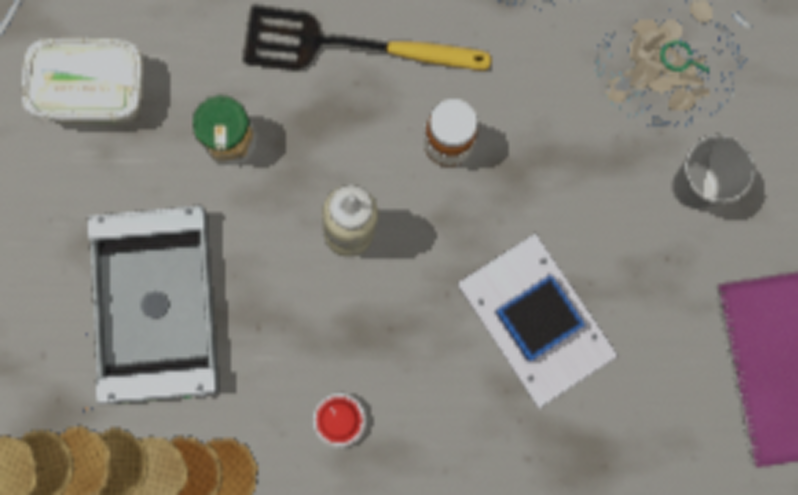

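```bash
cat >> h.py <<'E'
from scipy.optimize import minimize
def box(lx,ly,z0,z1): return np.array([[sx*lx/2,sy*ly/2,z] for sx in(-1,1) for sy in(-1,1) for z in(z0,z1)])
def cyl(r,z0,z1): a=np.linspace(0,2*np.pi,40); return np.array([[r*np.cos(t),r*np.sin(t),z] for t in a for z in(z0,z1)])
PARTS={"scale":[box(.212,.132,0,.041)],"plate_mid":[box(.17,.11,0,.005),box(.07,.076,.005,.035)],
"syrup_mid":[np.r_[cyl(.029,0,.07),cyl(.026,.089,.105)]],"oil_mid":[np.r_[cyl(.0295,0,.15),cyl(.01,.19,.2)]],
"jar":[box(.064,.068,0,.084)],"cup":[np.r_[cyl(.03,0,.001),cyl(.038,.1,.102)]],"timer":[cyl(.031,0,.034)]}
def render(c,parts,p,z=0,S=4):
    im=np.zeros((400*S,640*S),np.uint8); q=R.from_euler("z",p[2])
    for P in parts:
        uv=(proj(c,q.apply(P)+[p[0],p[1],z])+.5)*S
        cv2.fillConvexPoly(im,cv2.convexHull((uv*16).astype(np.int32)),255,shift=4)
    return cv2.resize(im,(640,400),interpolation=cv2.INTER_AREA)/255.
def fit(views,parts,p0,z=0):
    f=lambda p:sum(np.abs(render(c,parts,p,z)-m).sum()/m.sum() for c,m in views)
    r=minimize(f,p0,method="Nelder-Mead",options=dict(initial_simplex=np.array(p0)+np.array([[0,0,0],[.015,0,.03],[0,.015,-.03],[-.01,-.01,.12]]),xatol=2e-4,fatol=1e-4))
    return r.x,r.fun/len(views)
E
python3 - <<'E'
from h import *
cs={n:ctrl.camera(n) for n in("top","side")}
for t,g in dict(scale=[.49,.22,0],plate_mid=[.475,-.23,.5],syrup_mid=[.66,-.125,0],oil_mid=[.57,-.01,0],jar=[.67,.14,0],cup=[.62,-.42,0],timer=[.36,0,0]).items():
    v={n:(c,ctrl.cut_out(t,c)[0]["mask"]) for n,c in cs.items()}
    for k in(["top"],["side"],["top","side"]):
        x,f=fit([v[n] for n in k],PARTS[t],g); print(t,k,x.round(4),round(f,3))
E
```

```text
scale ['top'] [0.4909 0.2134 0.089 ] 0.046
scale ['side'] [0.492  0.2146 0.0546] 0.115
scale ['top', 'side'] [0.4903 0.2126 0.073 ] 0.081
plate_mid ['top'] [ 0.4745 -0.226   0.5714] 0.05
plate_mid ['side'] [ 2.225  1.115 -9.97 ] 1.0
plate_mid ['top', 'side'] [ 0.4753 -0.2259  0.57  ] 1.473
syrup_mid ['top'] [ 0.6832 -0.124  -0.0315] 0.126
syrup_mid ['side'] [ 0.6821 -0.1252 -0.0101] 0.07
syrup_mid ['top', 'side'] [ 0.683  -0.1246 -0.017 ] 0.101
oil_mid ['top'] [ 0.5745 -0.0113  0.0202] 0.148
oil_mid ['side'] [ 0.57   -0.0153  0.0592] 0.196
oil_mid ['top', 'side'] [ 0.5744 -0.0113  0.0297] 0.171
jar ['top'] [0.6873 0.129  0.4127] 0.525
jar ['side'] [0.6883 0.1359 0.0114] 0.574
jar ['top', 'side'] [0.6917 0.1313 0.6641] 0.448
cup ['top'] [ 0.633  -0.4155  0.0014] 0.163
cup ['side'] [ 6.307e-01 -4.161e-01  2.000e-04] 0.154
cup ['top', 'side'] [ 0.6324 -0.416  -0.0155] 0.158
timer ['top'] [3.602e-01 3.000e-04 2.280e-02] 0.067
timer ['side'] [ 0.3564 -0.0013  0.032 ] 0.355
timer ['top', 'side'] [3.594e-01 3.000e-04 1.640e-02] 0.223
```

>>> move_arm(increments=[[1,-0.43,-0.23,-0.2,0,0,0],[1,-0.43,-0.23,-0.2,0,0,0],[1,-0.43,-0.23,-0.2,0,0,0],[1,-0.43,-0.23,-0.2,0,0,0],[1,-0.43,-0.23,-0.2,0,0,0],[1,-0.43,-0.23,-0.2,0,0,0],[1,-0.43,-0.23,-0.2,0,0,0],[1,-0.43,-0.23,-0.2,0,0,0],[1,-0.43,-0.23,-0.2,0,0,0],[1,-0.43,-0.23,-0.2,0,0,0],[1,-0.43,-0.23,-0.2,0,0,0],[1,-0.43,-0.23,-0.2,0,0,0],[1,-0.43,-0.23,-0.2,0,0,0],[1,-0.43,-0.23,-0.2,0,0,0],[1,-0.43,-0.23,-0.2,0,0,0],[1,0,0,0,0,0,0.145],[1,0,0,0,0,0,0.145],[1,0,0,0,0,0,0.145],[1,0,0,0,0,0,0.145],[1,0,0,0,0,0,0]])

```text
time_s: 3.7
ee_pos: [0.4483, 0.2133, 0.3555]
eef_rot: [3.142, 0.0, 2.139]
force: [0.1, -0.2, -0.8]
grip_width: 0.0938
grip_force: 0.0
```

```bash
cat >> h.py <<'E'
def wcam():
    o=ctrl.get_obs(); c=ctrl.camera("wrist"); T=np.eye(4); T[:3,:3]=R.from_euler("xyz",o["eef_rot"]).as_matrix(); T[:3,3]=o["ee_pos"]
    c["pose"]=T@c["tool_from_camera"]; c["fish"]=True; return c
_pin=proj
def proj(c,P):
    if "fish" not in c: return _pin(c,P)
    P=np.atleast_2d(P); T=np.linalg.inv(c["pose"]); q=P@T[:3,:3].T+T[:3,3]; s=np.hypot(q[:,0],q[:,1])+1e-9
    r=np.arctan2(s,q[:,2])/s; return np.c_[q[:,0]*r*c["K"][0,0]+c["K"][0,2],q[:,1]*r*c["K"][1,1]+c["K"][1,2]]
def box(lx,ly,z0,z1):
    t=np.linspace(-1,1,15); e=np.array([[s*lx/2,k*ly/2] for s in(-1,1) for k in t]+[[k*lx/2,s*ly/2] for s in(-1,1) for k in t])
    return np.array([[*p,z] for p in e for z in(z0,z1)])
PARTS["scale"]=[box(.212,.132,0,.041)];PARTS["plate_mid"]=[box(.17,.11,0,.005),box(.07,.076,.005,.035)]
def step(dp,rpy,n):  # tool-frame shift units/row
    return (R.from_euler("xyz",rpy).inv().apply(dp)/.05/n).round(3)
E
python3 - <<'E'
from h import *
o=ctrl.get_obs(); print({k:np.round(o[k],4) for k in("time_s","qpos","ee_pos","eef_rot","force","grip_width")})
c=wcam(); cv2.imwrite("pics/w1.png",c["color"]); print(c["K"],c["tool_from_camera"].round(3))
for t,g in dict(scale=[.49,.213,.08],timer=[.36,0,0]).items():
    for r in ctrl.cut_out(t,c)[:2]: print(t,r["conf"],r["centre"],r["mask"].sum(),fit([(c,r["mask"])],PARTS[t],g))
E
```

```text
{'time_s': np.float64(3.7), 'qpos': array([ 0.3702,  0.1088,  1.4082, -0.    ,  1.6245, -0.1983]), 'ee_pos': array([0.4483, 0.2133, 0.3555]), 'eef_rot': array([3.1416, 0.    , 2.1393]), 'force': array([ 0.1439, -0.1945, -0.7804]), 'grip_width': np.float64(0.0938)}
[[309.70691629   0.         318.87076539]
 [  0.         309.70691629 202.46716801]
 [  0.           0.           1.        ]] [[ 0.    -0.973 -0.232  0.066]
 [ 1.     0.    -0.     0.001]
 [ 0.    -0.232  0.973 -0.18 ]
 [ 0.     0.     0.     1.   ]]
scale 0.86 [180.3, 340.1] 10069 (array([0.49009064, 0.21463716, 0.09341753]), np.float64(0.02636981299620851))
timer 0.68 [231.4, 214.2] 288 (array([0.35573666, 0.00120293, 0.00091633]), np.float64(2.648529411764706))
```

View pics/w1.png

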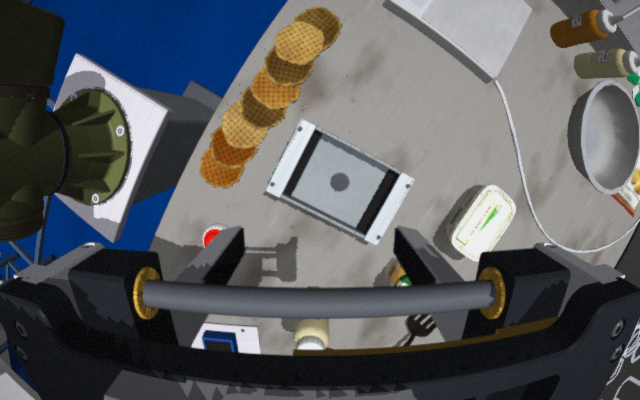

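```bash
python3 - <<'E'
from h import *
o=ctrl.get_obs(); print(step(np.array([.455,-.200,.27])-o["ee_pos"],o["eef_rot"],17))
E
```

```text
[-0.412 -0.258  0.101]
```

>>> move_arm(increments=[[1,-0.41,-0.26,0.1,0,0,0],[1,-0.41,-0.26,0.1,0,0,0],[1,-0.41,-0.26,0.1,0,0,0],[1,-0.41,-0.26,0.1,0,0,0],[1,-0.41,-0.26,0.1,0,0,0],[1,-0.41,-0.26,0.1,0,0,0],[1,-0.41,-0.26,0.1,0,0,0],[1,-0.41,-0.26,0.1,0,0,0],[1,-0.41,-0.26,0.1,0,0,0],[1,-0.41,-0.26,0.1,0,0,0],[1,-0.41,-0.26,0.1,0,0,0],[1,-0.41,-0.26,0.1,0,0,0],[1,-0.41,-0.26,0.1,0,0,0],[1,-0.41,-0.26,0.1,0,0,0],[1,-0.41,-0.26,0.1,0,0,0],[1,-0.41,-0.26,0.1,0,0,0],[1,-0.41,-0.26,0.1,0,0,0],[1,0,0,0,0,0,0],[1,0,0,0,0,0,0]])

```text
time_s: 5.75
ee_pos: [0.4507, -0.1993, 0.2704]
eef_rot: [-3.142, -0.0, 2.143]
force: [-0.5, 0.4, 0.2]
grip_width: 0.0934
grip_force: 0.0
```

```bash
python3 - <<'E'
from h import *
o=ctrl.get_obs(); print({k:np.round(o[k],4) for k in("time_s","qpos","ee_pos","eef_rot","force")})
c=wcam(); cv2.imwrite("pics/w2.png",c["color"])
for r in ctrl.cut_out("plate_mid",c)[:2]: print(r["conf"],r["centre"],r["mask"].sum(),fit([(c,r["mask"])],PARTS["plate_mid"],[.4745,-.226,.571]))
x=np.array([.4745,-.226,.2]); print(step(x-o["ee_pos"],o["eef_rot"],1))
E
```

```text
{'time_s': np.float64(5.75), 'qpos': array([-4.9090e-01,  1.2680e-01,  1.5794e+00,  2.0000e-04,  1.4357e+00,
       -1.0631e+00]), 'ee_pos': array([ 0.4507, -0.1993,  0.2704]), 'eef_rot': array([-3.1416e+00, -4.0000e-04,  2.1430e+00]), 'force': array([-0.4663,  0.4482,  0.1767])}
0.82 [194.1, 323.2] 8097 (array([ 0.47444624, -0.22546669,  0.57141556]), np.float64(0.03368131987882222))
[-0.707  0.112  1.408]
```

View pics/w2.png

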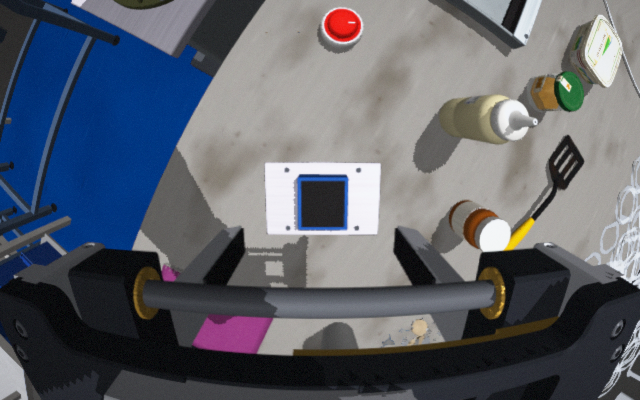

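>>> move_arm(increments=[[1,-0.24,0.04,0,0,0,0],[1,-0.24,0.04,0,0,0,0],[1,-0.23,0.03,0,0,0,0],[1,0,0,0.47,0,0,0],[1,0,0,0.47,0,0,0],[1,0,0,0.47,0,0,0],[1,0,0,0.47,0,0,0],[1,0,0,0.47,0,0,0],[1,0,0,0.47,0,0,0],[1,0,0,0.47,0,0,0],[1,0,0,0.47,0,0,0],[1,0,0,0.47,0,0,0],[1,0,0,0.47,0,0,0],[1,0,0,0.13,0,0,0],[1,0,0,0.13,0,0,0],[1,0,0,0.13,0,0,0],[1,0,0,0.13,0,0,0],[1,0,0,0,0,0,0]])

```text
time_s: 7.65
ee_pos: [0.4745, -0.2262, 0.0091]
eef_rot: [-3.141, -0.0, 2.142]
force: [-0.0, -0.6, -0.7]
grip_width: 0.094
grip_force: 0.0
```

>>> move_arm(increments=[[0.6,0,0,0,0,0,0],[0.6,0,0,0,0,0,0],[0.6,0,0,0,0,0,0],[0.6,0,0,0,0,0,0],[0.6,0,0,0,0,0,0],[0.6,0,0,0,0,0,0]], force=45)

```text
time_s: 8.25
ee_pos: [0.4747, -0.2264, 0.0098]
eef_rot: [3.141, 0.0, 2.142]
force: [-0.8, 0.8, 5.0]
grip_width: 0.0699
grip_force: 45.0
```

>>> move_arm(increments=[[0.6,0,0,-0.1,0,0,0],[0.6,0,0,-0.3,0,0,0],[0.6,0,0,-0.45,0,0,0],[0.6,0,0,-0.5,0,0,0],[0.6,0,0,-0.5,0,0,0],[0.6,0,0,-0.5,0,0,0],[0.6,0,0,-0.5,0,0,0],[0.6,0,0,-0.5,0,0,0],[0.6,0,0,-0.5,0,0,0],[0.6,0,0,-0.5,0,0,0],[0.6,0,0,-0.4,0,0,0],[0.6,0,0,-0.2,0,0,0],[0.6,0,0,0,0,0,0.12],[0.6,0,0,0,0,0,0.12],[0.6,0,0,0,0,0,0.12],[0.6,0,0,0,0,0,0.12],[0.6,0,0,0,0,0,0]])

```text
time_s: 9.95
ee_pos: [0.4743, -0.2261, 0.2562]
eef_rot: [-3.14, -0.001, 1.66]
force: [-0.5, 0.1, -3.7]
grip_width: 0.0694
grip_force: 45.0
```

```bash
cat > s.py <<'E'
from h import *
SC=np.array([.4905,.214]); YAW=.091; H=.0098
def tcp(xa,za,th):  # A bottom corner in scale frame -> TCP world, R
    u=np.array([np.cos(th),0,np.sin(th)]); n=np.array([-np.sin(th),0,np.cos(th)])
    q=R.from_euler("z",YAW); p=q.apply(np.array([xa,0,za])+.085*u+H*n)+[*SC,0]
    p-=q.apply([0,.0005,0])
    return p,R.from_euler("z",YAW+np.pi/2)*R.from_euler("x",np.pi)*R.from_rotvec([-th,0,0])
def go(cur,tgt,n):
    (p,r),(P,Q)=cur,tgt; return (r.inv().apply(P-p)/.05/n).round(3),((r.inv()*Q).as_rotvec()/n).round(4)
def now():
    o=ctrl.get_obs(); return o["ee_pos"],R.from_euler("xyz",o["eef_rot"])
E
python3 - <<'E'
from s import *
print(now()[0],ctrl.get_obs()["eef_rot"],ctrl.get_obs()["force"])
p,r=now(); P,Q=tcp(-.074,.15,.18); print(P,go((p,r),(P,r),17),go((P,r),(P,Q),2))
a=[(-.074,.025,.18),(-.094,.024,.18),(-.095,.0225,.09),(-.095,.021,0),(-.085,.021,0)]
c=(P,Q)
for w in a: t=tcp(*w); print(w,t[0],go(c,t,1)); c=t
E
```

```text
[ 0.47432685 -0.22611272  0.25616333] [-3.14043500e+00 -8.68155264e-04  1.65986963e+00] [-0.46282602  0.09900507 -3.70012812]
[0.49838509 0.21421745 0.17485918] (array([0.513, 0.074, 0.096]), array([0., 0., 0.])) (array([0., 0., 0.]), array([-0.0906, -0.0003, -0.001 ]))
(-0.074, 0.025, 0.18) [0.49838509 0.21421745 0.04985918] (array([ 0.   , -0.448,  2.46 ]), array([0., 0., 0.]))
(-0.094, 0.024, 0.18) [0.47846784 0.21239996 0.04885918] (array([ 0.   , -0.397, -0.052]), array([0., 0., 0.]))
(-0.095, 0.0225, 0.09) [0.47936705 0.21248202 0.03990001] (array([-0.   , -0.014,  0.18 ]), array([ 0.09,  0.  , -0.  ]))
(-0.095, 0.021, 0) [0.48058681 0.21259332 0.0308    ] (array([0.   , 0.008, 0.183]), array([ 0.09, -0.  ,  0.  ]))
(-0.085, 0.021, 0) [0.49054544 0.21350207 0.0308    ] (array([-0. ,  0.2,  0. ]), array([0., 0., 0.]))
```

>>> move_arm(increments=[[0.6,0.3,0.04,0,0,0,0],[0.6,0.51,0.07,0,0,0,0],[0.6,0.51,0.07,0,0,0,0],[0.6,0.51,0.07,0,0,0,0],[0.6,0.51,0.07,0,0,0,0],[0.6,0.51,0.07,0,0,0,0],[0.6,0.51,0.07,0,0,0,0],[0.6,0.51,0.07,0,0,0,0],[0.6,0.51,0.07,0,0,0,0],[0.6,0.51,0.07,0,0,0,0],[0.6,0.51,0.07,0,0,0,0],[0.6,0.51,0.07,0,0,0,0],[0.6,0.51,0.07,0,0,0,0],[0.6,0.51,0.07,0,0,0,0],[0.6,0.51,0.07,0,0,0,0],[0.6,0.51,0.07,0,0,0,0],[0.6,0.51,0.07,0,0,0,0],[0.6,0.3,0.05,0,0,0,0]])

```text
time_s: 11.75
ee_pos: [0.4943, 0.2174, 0.2566]
eef_rot: [-3.141, -0.0, 1.666]
force: [-0.1, -0.4, -3.1]
grip_width: 0.0699
grip_force: 45.0
```

>>> move_arm(increments=[[0.6,0,0,0.4,0,0,0],[0.6,0,0,0.6,0,0,0],[0.6,0,0,0.4,0,0,0],[0.6,0,0,0.2,-0.045,0,0],[0.6,0,0,0,-0.045,0,0],[0.6,0,0,0,-0.045,0,0],[0.6,0,0,0,-0.045,0,0],[0.6,0,0,0,0,0,0],[0.6,0,0,0,0,0,0]])

```text
time_s: 12.65
ee_pos: [0.4948, 0.2155, 0.1771]
eef_rot: [2.963, 0.0, 1.663]
force: [-0.9, 0.3, -3.6]
grip_width: 0.0699
grip_force: 45.0
```

```bash
python3 - <<'E'
from s import *
o=ctrl.get_obs();print(o["time_s"],o["ee_pos"],o["eef_rot"],o["force"],o["qpos"])
for n in("top",):
    c=ctrl.camera(n); cv2.imwrite("pics/top3.png",cv2.resize(c["color"][165:295,190:320],None,fx=4,fy=4,interpolation=cv2.INTER_CUBIC))
c=wcam();cv2.imwrite("pics/w3.png",c["color"])
p,r=now(); t=tcp(-.074,.06,.18); print(t[0],go((p,r),t,1)); print(go(t,tcp(-.074,.025,.18),1))
E
```

```text
12.65 [0.49478335 0.2154582  0.17706443] [2.96278508e+00 1.32946813e-04 1.66289257e+00] [-0.8627562   0.33116765 -3.63984988] [ 0.36715038  0.2066109   1.71695919 -0.05597513  1.04651623  0.29890237]
[0.49838509 0.21421745 0.08485918] (array([-0.03 , -0.266,  1.824]), array([-0.001 ,  0.    ,  0.0005]))
(array([ 0.   , -0.125,  0.689]), array([0., 0., 0.]))
```

View pics/w3.png

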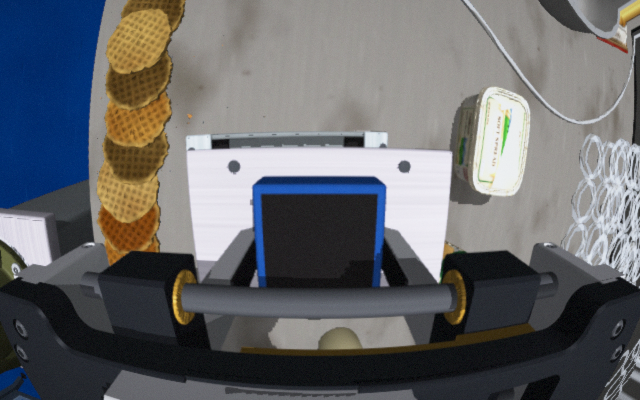

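>>> move_arm(increments=[[0.6,-0.01,-0.07,0.456,0,0,0],[0.6,-0.01,-0.07,0.456,0,0,0],[0.6,-0.01,-0.066,0.456,0,0,0],[0.6,0,-0.06,0.456,0,0,0],[0.6,0,-0.025,0.14,0,0,0],[0.6,0,-0.025,0.14,0,0,0],[0.6,0,-0.025,0.14,0,0,0],[0.6,0,-0.025,0.14,0,0,0],[0.6,0,-0.025,0.13,0,0,0],[0.6,0,0,0,0,0,0],[0.6,0,0,0,0,0,0]])

```text
time_s: 13.85
ee_pos: [0.4985, 0.2142, 0.0499]
eef_rot: [2.961, -0.0, 1.662]
force: [-0.0, 0.5, -3.5]
grip_width: 0.0696
grip_force: 45.0
```

```bash
python3 - <<'E'
from s import *
o=ctrl.get_obs();print(o["time_s"],o["ee_pos"],o["eef_rot"],o["force"],o["moment"])
s,w=ctrl.camera("side"),wcam()
a=cv2.resize(s["color"][130:250,180:310],None,fx=4,fy=4,interpolation=cv2.INTER_CUBIC)[:400]
cv2.imwrite("pics/sw4.png",cv2.resize(np.hstack([a,w["color"][:400,150:410]]),None,fx=1,fy=1))
p,r=now(); t=tcp(-.074,.025,.18); print(t[0],go((p,r),t,1)); print(go((p,r),tcp(-.094,.024,.18),1))
E
```

```text
13.85 [0.49851757 0.21423243 0.04993274] [ 2.96145430e+00 -2.25579533e-05  1.66181091e+00] [-0.01280714  0.45476173 -3.49712001] [-0.06951095  0.29352757  0.0146385 ]
[0.49838509 0.21421745 0.04985918] (array([-0.001, -0.006,  0.005]), array([ 0.0006, -0.0002,  0.    ]))
(array([-0.001, -0.403, -0.047]), array([ 0.0006, -0.0002,  0.    ]))
```

View pics/sw4.png

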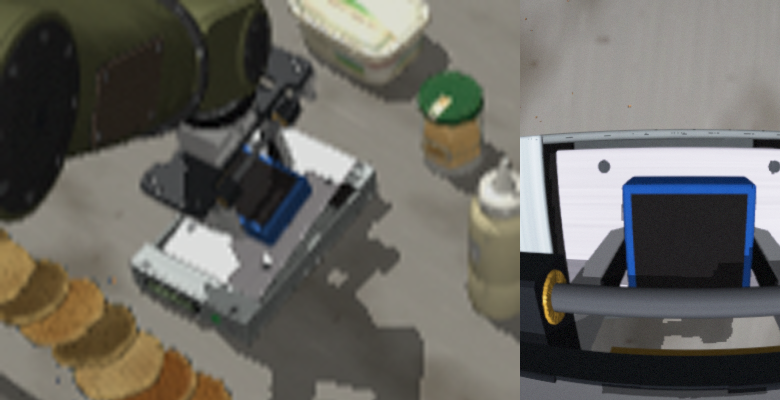

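>>> move_arm(increments=[[0.6,0,-0.08,-0.01,0,0,0],[0.6,0,-0.08,-0.01,0,0,0],[0.6,0,-0.08,-0.01,0,0,0],[0.6,0,-0.08,-0.01,0,0,0],[0.6,0,-0.08,-0.01,0,0,0],[0.6,0,0,0,0,0,0],[0.6,0,0,0,0,0,0]])

```text
time_s: 14.65
ee_pos: [0.4784, 0.2124, 0.0488]
eef_rot: [2.961, -0.0, 1.662]
force: [0.0, -0.4, -3.2]
grip_width: 0.0693
grip_force: 45.0
```

```bash
python3 - <<'E'
from s import *
o=ctrl.get_obs();print(o["time_s"],o["ee_pos"],o["eef_rot"],o["force"],o["moment"])
p,r=now(); print(go((p,r),tcp(-.095,.0225,.09),4)); print(go(tcp(-.095,.0225,.09),tcp(-.095,.0210,0),4))
E
```

```text
14.65 [0.47843078 0.21242917 0.04876253] [ 2.96137273e+00 -8.28612447e-05  1.66183181e+00] [ 0.00602178 -0.36149206 -3.19645156] [-0.06944428  0.29178411  0.00853653]
(array([-0.   , -0.003,  0.044]), array([ 0.0226, -0.    ,  0.    ]))
(array([0.   , 0.002, 0.046]), array([ 0.0225, -0.    ,  0.    ]))
```

No contact so far. Lower the far end, first half.

>>> move_arm(increments=[[0.6,0,-0.003,0.044,0.0225,0,0],[0.6,0,-0.003,0.044,0.0225,0,0],[0.6,0,-0.003,0.044,0.0225,0,0],[0.6,0,-0.003,0.044,0.0225,0,0],[0.6,0,0,0,0,0,0],[0.6,0,0,0,0,0,0]])

```text
time_s: 15.25
ee_pos: [0.4791, 0.2124, 0.0397]
eef_rot: [3.052, 0.0, 1.662]
force: [0.7, 0.7, -3.5]
grip_width: 0.0699
grip_force: 45.0
```

>>> move_arm(increments=[[0.6,0,0.002,0.046,0.0225,0,0],[0.6,0,0.002,0.046,0.0225,0,0],[0.6,0,0.002,0.046,0.0225,0,0],[0.6,0,0.002,0.046,0.0225,0,0],[0.6,0,0,0,0,0,0],[0.6,0,0,0,0,0,0]])

```text
time_s: 15.85
ee_pos: [0.48, 0.2125, 0.0305]
eef_rot: [-3.141, 0.0, 1.662]
force: [-0.4, 0.6, -3.2]
grip_width: 0.0695
grip_force: 45.0
```

```bash
python3 - <<'E'
from s import *
o=ctrl.get_obs();print(o["time_s"],o["ee_pos"],o["eef_rot"],o["force"],o["moment"])
s,w=ctrl.camera("side"),wcam()
a=cv2.resize(s["color"][130:250,180:310],None,fx=4,fy=4,interpolation=cv2.INTER_CUBIC)[:400]
cv2.imwrite("pics/sw5.png",np.hstack([a,w["color"][:400,170:450]]))
p,r=now(); print(go((p,r),tcp(-.085,.021,0),4))
E
```

```text
15.85 [0.47998328 0.21246943 0.03050923] [-3.14136311e+00  1.31045903e-04  1.66168896e+00] [-0.37264301  0.56595415 -3.16345258] [-0.04097458  0.04658547  0.08132974]
(array([ 0.   ,  0.053, -0.   ]), array([0., 0., 0.]))
```

View pics/sw5.png

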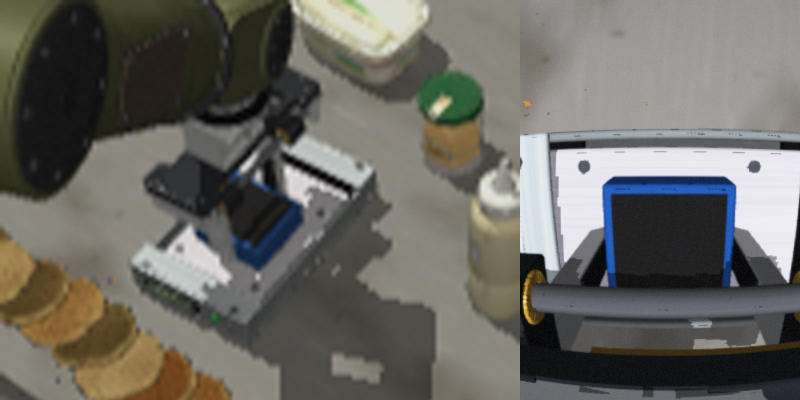

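>>> move_arm(increments=[[0.6,0,0.053,0,0,0,0],[0.6,0,0.053,0,0,0,0],[0.6,0,0.053,0,0,0,0],[0.6,0,0.053,0,0,0,0],[0.6,0,0,0.01,0,0,0],[0.6,0,0,0,0,0,0],[0.6,0,0,0,0,0,0]])

```text
time_s: 16.65
ee_pos: [0.4904, 0.2135, 0.0301]
eef_rot: [-3.141, 0.0, 1.662]
force: [0.3, 0.9, -4.0]
grip_width: 0.0696
grip_force: 45.0
```

>>> move_arm(increments=[[0.87,0,0,0,0,0,0],[0.87,0,0,0,0,0,0],[0.87,0,0,0,0,0,0],[0.87,0,0,-0.1,0,0,0],[0.87,0,0,-0.3,0,0,0],[0.87,0,0,-0.5,0,0,0],[1,0,0,-0.5,0,0,0],[1,0,0,-0.5,0,0,0],[1,0,0,-0.5,0,0,0],[1,0,0,-0.5,0,0,0],[1,0,0,-0.5,0,0,0],[1,-0.3,0,-0.5,0,0,0],[1,-0.5,0,-0.5,0,0,0],[1,-0.5,0,-0.5,0,0,0],[1,-0.3,0,-0.1,0,0,0],[1,0,0,0,0,0,0],[1,0,0,0,0,0,0]])

```text
time_s: 18.35
ee_pos: [0.4975, 0.1341, 0.2791]
eef_rot: [-3.14, -0.0, 1.661]
force: [-0.7, 0.6, -0.7]
grip_width: 0.094
grip_force: 0.0
```

```bash
python3 - <<'E'
from s import *
o=ctrl.get_obs();print(o["time_s"],o["ee_pos"],o["eef_rot"],o["force"],o["qpos"])
t,w=ctrl.camera("top"),wcam()
print("sc",[(r["conf"],fit([(w,r["mask"])],PARTS["scale"],[.4905,.214,.091])) for r in ctrl.cut_out("scale",w)[:1]])
# platform: blue+black region fit in the wrist picture
def plat(c):
    u=proj(c,[[*SC,.05]])[0].astype(int); P=[box(.07,.076,.025,.055)]
    near=cv2.dilate((render(c,P,[*SC,YAW])>0).astype(np.uint8),np.ones((25,25)))>0
    h=cv2.cvtColor(c["color"],cv2.COLOR_BGR2HSV).astype(int)
    m=near&(((h[...,1]>120)&(h[...,0]>95)&(h[...,0]<130)))
    k=np.zeros(m.shape,np.uint8); pts=np.argwhere(m)[:,::-1].astype(np.int32); cv2.fillConvexPoly(k,cv2.convexHull(pts),1)
    return fit([(c,k>0)],P,[*SC,YAW]),k.sum()
print("w",plat(w)); print("t",plat(t))
cv2.imwrite("pics/w6.png",w["color"])
a=cv2.resize(t["color"][180:280,210:290],None,fx=4,fy=4,interpolation=cv2.INTER_CUBIC)
cv2.imwrite("pics/tw6.png",np.hstack([a,cv2.resize(w["color"][60:260,200:440],None,fx=2,fy=2)]))
E
```

```text
18.35 [0.49748558 0.13409657 0.27905885] [-3.14011083e+00 -7.98592779e-05  1.66127229e+00] [-0.66812479  0.55238232 -0.71687563] [1.92075606e-01 1.75134369e-01 1.50438783e+00 2.31069558e-04
 1.46353655e+00 1.01574678e-01]
sc [(0.68, (array([0.48997375, 0.21504437, 0.09414551]), np.float64(1.5473413733694314)))]
w ((array([0.49138907, 0.21446973, 0.08463468]), np.float64(0.027970123805524806)), np.uint64(3082))
t ((array([0.5083197 , 0.22193829, 0.02823311]), np.float64(62.177647058823524)), np.uint64(10))
```

View pics/tw6.png

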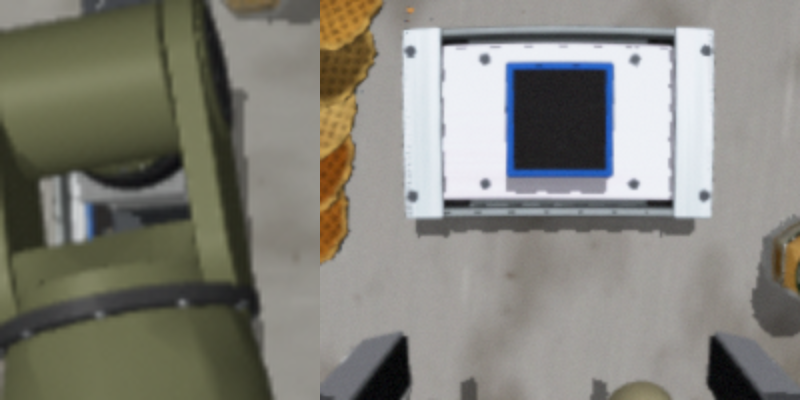

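```bash
python3 - <<'E'
from h import *
o=ctrl.get_obs(); print(step(np.array([.66,-.10,.29])-o["ee_pos"],o["eef_rot"],12))
E
```

```text
[-0.414  0.234 -0.019]
```

>>> move_arm(increments=[[1,-0.41,0.23,-0.02,0,0,0],[1,-0.41,0.23,-0.02,0,0,0],[1,-0.41,0.23,-0.02,0,0,0],[1,-0.41,0.23,-0.02,0,0,0],[1,-0.41,0.23,-0.02,0,0,0],[1,-0.41,0.23,-0.02,0,0,0],[1,-0.41,0.23,-0.02,0,0,0],[1,-0.41,0.23,-0.02,0,0,0],[1,-0.41,0.23,-0.02,0,0,0],[1,-0.41,0.23,-0.02,0,0,0],[1,-0.41,0.23,-0.02,0,0,0],[1,-0.41,0.23,-0.02,0,0,0],[1,0,0,0,0,0,-0.14],[1,0,0,0,0,0,-0.14],[1,0,0,0,0,0,-0.14],[1,0,0,0,0,0,-0.14],[1,0,0,0,0,0,-0.14],[1,0,0,0,0,0,0],[1,0,0,0,0,0,0]])

```text
time_s: 20.4
ee_pos: [0.6577, -0.0981, 0.2916]
eef_rot: [-3.141, -0.001, 2.358]
force: [0.2, -0.5, -0.1]
grip_width: 0.0941
grip_force: 0.0
```

```bash
python3 - <<'E'
from h import *
o=ctrl.get_obs(); print(o["time_s"],o["ee_pos"],o["eef_rot"],o["qpos"])
w=wcam(); cv2.imwrite("pics/w7.png",w["color"])
for r in ctrl.cut_out("syrup_mid",w)[:2]: print(r["conf"],r["centre"],r["mask"].sum(),fit([(w,r["mask"])],PARTS["syrup_mid"],[.683,-.125,0]))
t=ctrl.camera("top")
for n in("scale","plate_mid"):
  for r in ctrl.cut_out(n,t)[:1]: print(n,r["conf"],fit([(t,r["mask"])],PARTS["scale"],[.4905,.214,.09]))
h=cv2.cvtColor(t["color"],cv2.COLOR_BGR2HSV); print(proj(t,[[.4908,.214,.055]])) 
print(step(np.array([.683,-.125,.15])-o["ee_pos"],o["eef_rot"],1))
E
```

```text
20.4 [ 0.65768558 -0.09807008  0.29157027] [-3.14112390e+00 -7.51278856e-04  2.35818519e+00] [-2.03100344e-01  5.32839199e-01  1.00111085e+00  1.99075221e-05
  1.60852791e+00 -9.90488643e-01]
0.56 [207.6, 318.7] 1951 (array([ 0.68331475, -0.12524891,  0.01700637]), np.float64(0.04412216962643591))
0.35 [84.6, 321.8] 2241 (array([ 0.57078613, -0.00700626, -0.57533589]), np.float64(0.18134761267291388))
scale 0.77 (array([0.49070046, 0.21355534, 0.09959991]), np.float64(1.3790632630410655))
plate_mid 0.77 (array([0.52018829, 0.20670884, 0.11166278]), np.float64(0.7005842962184874))
[[243.2023714  233.93591265]]
[-0.741 -0.023  2.831]
```

View pics/w7.png

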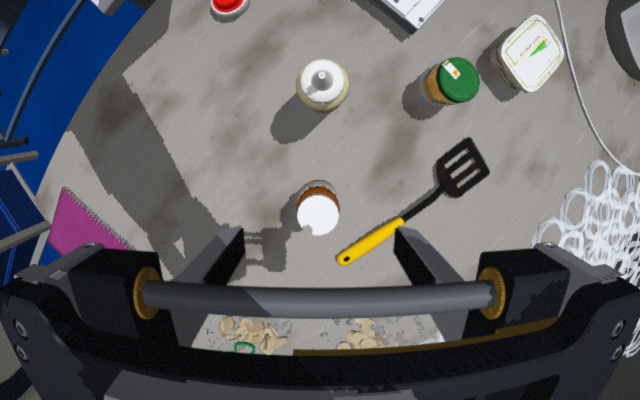

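>>> move_arm(increments=[[1,-0.25,-0.008,0,0,0,0],[1,-0.25,-0.008,0,0,0,0],[1,-0.25,-0.007,0,0,0,0],[1,0,0,0.4,0,0,0],[1,0,0,0.45,0,0,0],[1,0,0,0.45,0,0,0],[1,0,0,0.45,0,0,0],[1,0,0,0.45,0,0,0],[1,0,0,0.45,0,0,0],[1,0,0,0.45,0,0,0],[1,0,0,0.45,0,0,0],[1,0,0,0.45,0,0,0],[1,0,0,0.45,0,0,0],[1,0,0,0.4,0,0,0],[1,0,0,0.28,0,0,0],[1,0,0,0,0,0,0],[1,0,0,0,0,0,0]])

```text
time_s: 22.35
ee_pos: [0.6838, -0.1259, 0.0364]
eef_rot: [3.141, 0.001, 2.361]
force: [0.5, -0.4, 0.7]
grip_width: 0.0937
grip_force: 0.0
```

>>> move_arm(increments=[[0.5,0,0,0,0,0,0],[0.5,0,0,0,0,0,0],[0.5,0,0,0,0,0,0],[0.5,0,0,0,0,0,0],[0.5,0,0,0,0,0,0],[0.5,0,0,0,0,0,0],[0.5,0,0,0,0,0,0]], force=25)

```text
time_s: 23.05
ee_pos: [0.6835, -0.1258, 0.0359]
eef_rot: [3.142, 0.0, 2.362]
force: [-0.4, -0.8, 1.8]
grip_width: 0.0576
grip_force: 25.0
```

>>> move_arm(increments=[[0.5,0,0,-0.1,0,0,0],[0.5,0,0,-0.25,0,0,0],[0.5,0,0,-0.4,0,0,0],[0.5,0,0,-0.45,0,0,0],[0.5,0,0,-0.45,0,0,0],[0.5,0,0,-0.45,0,0,0],[0.5,0,0,-0.45,0,0,0],[0.5,0,0,-0.45,0,0,0],[0.5,0,0,-0.45,0,0,0],[0.5,0,0,-0.45,0,0,0],[0.5,0,0,-0.45,0,0,0],[0.5,0,0,-0.45,0,0,0],[0.5,0,0,-0.4,0,0,0],[0.5,0,0,-0.2,0,0,0],[0.5,0,0,0,0,0,0]])

```text
time_s: 24.55
ee_pos: [0.6836, -0.1258, 0.3074]
eef_rot: [3.14, 0.002, 2.362]
force: [-0.1, -0.3, -2.5]
grip_width: 0.0578
grip_force: 25.0
```

```bash
python3 - <<'E'
from h import *
o=ctrl.get_obs(); print(o["time_s"],o["ee_pos"],o["eef_rot"],o["force"],step(np.array([.4908,.2136,.30])-o["ee_pos"],o["eef_rot"],17))
E
```

```text
24.55 [ 0.6836103  -0.12582437  0.30741881] [3.14030794e+00 2.15649634e-03 2.36182370e+00] [-0.12150693 -0.30102109 -2.4938166 ] [0.442 0.124 0.008]
```

>>> move_arm(increments=[[0.5,0.22,0.06,0,0,0,0],[0.5,0.44,0.124,0,0,0,0],[0.5,0.44,0.124,0,0,0,0],[0.5,0.44,0.124,0,0,0,0],[0.5,0.44,0.124,0,0,0,0],[0.5,0.44,0.124,0,0,0,0],[0.5,0.44,0.124,0,0,0,0],[0.5,0.44,0.124,0,0,0,0],[0.5,0.44,0.124,0,0,0,0],[0.5,0.44,0.124,0,0,0,0],[0.5,0.44,0.124,0,0,0,0],[0.5,0.44,0.124,0,0,0,0],[0.5,0.44,0.124,0,0,0,0],[0.5,0.44,0.124,0,0,0,0],[0.5,0.44,0.124,0,0,0,0],[0.5,0.44,0.124,0,0,0,0],[0.5,0.44,0.124,0,0,0,0],[0.5,0.24,0.07,0,0,0,0],[0.5,0,0,0,0,0,0],[0.5,0,0,0,0,0,0]])

```text
time_s: 26.55
ee_pos: [0.4913, 0.2126, 0.3053]
eef_rot: [-3.141, -0.0, 2.362]
force: [-0.2, -0.1, -2.6]
grip_width: 0.0575
grip_force: 25.0
```

```bash
python3 - <<'E'
from h import *
o=ctrl.get_obs(); print(o["time_s"],o["ee_pos"],o["eef_rot"],o["force"],step(np.array([.4908,.2136,.105])-o["ee_pos"],o["eef_rot"],10))
E
```

```text
26.55 [0.49128693 0.21258333 0.30533223] [-3.14100765e+00 -1.82788711e-06  2.36195983e+00] [-0.16727456 -0.10072916 -2.63810015] [0.002 0.001 0.401]
```

>>> move_arm(increments=[[0.5,0.002,0.001,0.2,0,0,0],[0.5,0.002,0.001,0.4,0,0,0],[0.5,0.002,0.001,0.45,0,0,0],[0.5,0.002,0.001,0.45,0,0,0],[0.5,0.002,0.001,0.45,0,0,0],[0.5,0.002,0.001,0.45,0,0,0],[0.5,0.002,0.001,0.45,0,0,0],[0.5,0.002,0.001,0.45,0,0,0],[0.5,0.002,0.001,0.4,0,0,0],[0.5,0.002,0.001,0.3,0,0,0],[0.5,0,0,0,0,0,0],[0.5,0,0,0,0,0,0]])

```text
time_s: 27.75
ee_pos: [0.4909, 0.2136, 0.1057]
eef_rot: [-3.141, -0.0, 2.361]
force: [0.4, -0.3, -1.5]
grip_width: 0.0578
grip_force: 25.0
```

```bash
python3 - <<'E'
from h import *
o=ctrl.get_obs(); print(o["time_s"],o["ee_pos"],o["eef_rot"],o["force"])
s,w=ctrl.camera("side"),wcam()
a=cv2.resize(s["color"][130:250,180:310],None,fx=4,fy=4,interpolation=cv2.INTER_CUBIC)[:400]
cv2.imwrite("pics/sw8.png",np.hstack([a,w["color"][:400,170:450]]))
E
```

```text
27.75 [0.49093177 0.21357219 0.10568118] [-3.14123236e+00 -1.25724070e-04  2.36107178e+00] [ 0.41004671 -0.26868722 -1.53178328]
```

View pics/sw8.png

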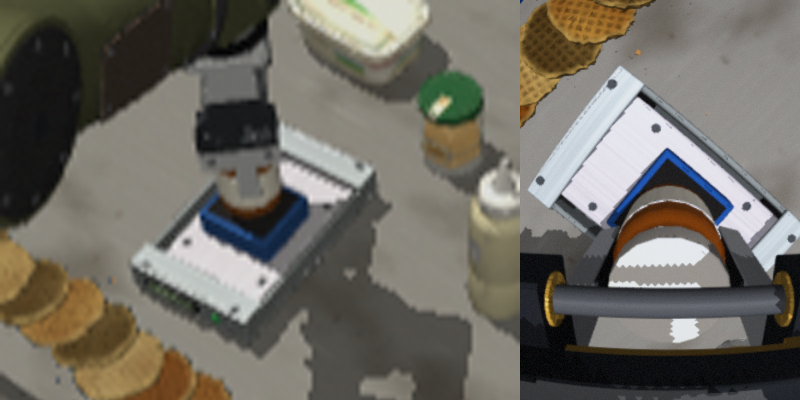

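>>> move_arm(increments=[[0.5,0,0,0.06,0,0,0],[0.5,0,0,0.06,0,0,0],[0.5,0,0,0.06,0,0,0],[0.5,0,0,0.06,0,0,0],[0.5,0,0,0.02,0,0,0],[0.5,0,0,0.015,0,0,0],[0.5,0,0,0.01,0,0,0],[0.5,0,0,0,0,0,0],[0.5,0,0,0,0,0,0]])

```text
time_s: 28.75
ee_pos: [0.4908, 0.2141, 0.0915]
eef_rot: [3.142, 0.0, 2.362]
force: [0.2, 0.7, -2.4]
grip_width: 0.0576
grip_force: 25.0
```

>>> move_arm(increments=[[0.5,0,0,0.008,0,0,0],[0.5,0,0,0.008,0,0,0],[0.5,0,0,0,0,0,0],[0.5,0,0,0,0,0,0]])

```text
time_s: 29.15
ee_pos: [0.4908, 0.2141, 0.0908]
eef_rot: [3.141, 0.0, 2.362]
force: [-2.0, -0.6, 1.0]
grip_width: 0.0575
grip_force: 25.0
```

Contact (force went from −2.4 to +1 N). Release and rise.

>>> move_arm(increments=[[0.7,0,0,0,0,0,0],[0.8,0,0,0,0,0,0],[0.95,0,0,0,0,0,0],[1,0,0,0,0,0,0],[1,0,0,0,0,0,0],[1,0,0,-0.2,0,0,0],[1,0,0,-0.4,0,0,0],[1,0,0,-0.45,0,0,0],[1,0,0,-0.45,0,0,0],[1,0,0,-0.45,0,0,0],[1,0,0,-0.45,0,0,0],[1,0,0,-0.45,0,0,0],[1,0,0,-0.45,0,0,0],[1,-0.4,-0.4,-0.2,0,0,0],[1,-0.4,-0.4,0,0,0,0],[1,-0.4,-0.4,0,0,0,0],[1,-0.3,-0.3,0,0,0,0],[1,0,0,0,0,0,0],[1,0,0,0,0,0,0]])

```text
time_s: 31.05
ee_pos: [0.4914, 0.1082, 0.2663]
eef_rot: [3.141, 0.0, 2.361]
force: [0.2, -0.0, -0.0]
grip_width: 0.0942
grip_force: 0.0
```

```bash
python3 - <<'E'
from h import *
o=ctrl.get_obs(); print(o["time_s"],o["ee_pos"],o["force"])
s,w=ctrl.camera("side"),wcam()
for r in ctrl.cut_out("syrup_mid",w)[:1]: print(r["conf"],fit([(w,r["mask"])],PARTS["syrup_mid"],[.4908,.214,0],z=.055))
a=cv2.resize(s["color"][130:250,180:310],None,fx=4,fy=4,interpolation=cv2.INTER_CUBIC)[:400,:420]
cv2.imwrite("pics/sw9.png",np.hstack([a,w["color"][:400,150:530]]))
E
```

```text
31.05 [0.49137503 0.10820185 0.26626108] [ 0.24476594 -0.04495982 -0.04114963]
0.89 (array([0.49081758, 0.21403279, 0.02883067]), np.float64(0.030768830425335358))
```

View pics/sw9.png

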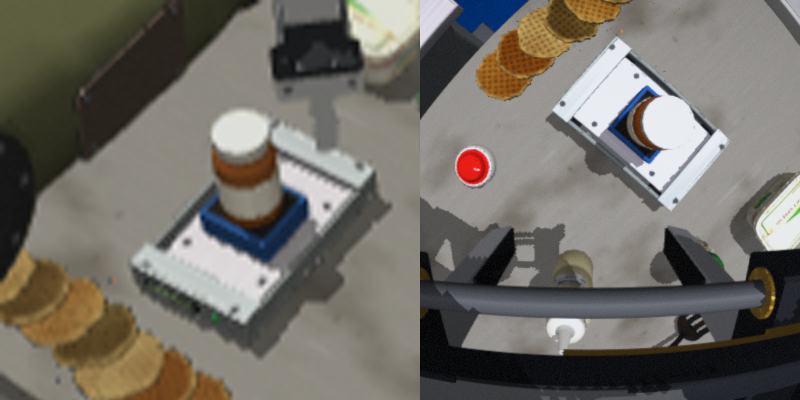

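The jar stands centred on the platform (fit at 0.4908, 0.2140), the plate is flat with both ends under the lips, and the robot is clear.

```bash
python3 -c "
from station import ctrl; print(ctrl.hand_in())"
```

```text
the job is handed in; nothing more can be done
None
```

I put the plate back flat in the scale with both ends under the lips, stood the amber jar upright and centred on its platform, moved the gripper clear, and handed the job in at about 31 s; the outcome of the judging was not shown.

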